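# Clamp the blue-capped specimen cup in the bench caliper

## Robot

A 7-joint arm with a two-finger parallel gripper is mounted at the origin on a cart in front of the work surface, level with it; the furniture and walls round the work are solid. World frame = base frame: x ahead of the robot, y to its left, z up, the work surface at z = 0. Lengths are in m, angles in rad, forces in N, time in s.
With the tool pointing down it reaches from about 0.4 to 0.85 m from the base axis. Payload 10.4 kg.
Tool frame: the origin (TCP) lies midway between the tips of the shut fingers; the grasp point (between the pads) lies 19 mm behind it; x points along the fingers, y is the direction in which the jaws open and shut, and the axes are right-handed (so a half turn about x gives the same grasp; the last joint's range is limited). The gripper opens to 87 mm and grips with 3 to 60 N. Pads are 19 mm wide; open, the fingers measure 117 mm over their backs; the gripper's body (75 mm by 190 mm) begins 51 mm behind the grasp point.
Start: joints at [1.104, 0.332, -0.065, 1.46, 0.022, 1.35, -0.088], TCP at [0.268, -0.564, 0.19] pointing down, gripper open.
Joint ranges: [-2.6, 2.6], [-0.5, 2.12], [-1.47, 1.34], [0.16, 2.42], [-1.27, 4.41], [0.06, 2.06], [-2.6, 2.6]. Speed limits (rad/s): [2.22, 2.22, 2.79, 2.79, 3.14, 3.14, 3.14].

## Interface

Orientations are given as a unit quaternion [x, y, z, w].
In Python, from bench import * gives the robot as it stands.
- The arm moves only by the shell command python3 -m inch 'ROWS' [FORCE]. ROWS is JSON, a list that holds one entry, the list of rows, each a list of 7 numbers: the shift along the world's x, y, z each as a share of 120 mm, from -1 to 1, then the turn, a rotation vector about the world's x, y, z each as a share of 2 pi rad, from -1 to 1, then the closure, from 0 (fully open) to 1 (shut). A call has 1 to 10 rows; each row is the pose to reach, as a shift and turn from the pose commanded when the call began, turning the shorter way round; what a row does not reach only later rows make up. A row lasts 1/10 s, in which the tool goes at most 50 mm and 8.59 degrees, less where a joint would pass 70% of its speed; a pose out of reach is approached as far as the arm can. A call with a number of a shift or a turn outside -1 to 1 is refused whole. A call with a gripper value outside its range is refused whole. The fingers move at their own pace and stop on an object; FORCE is the grip in N (left out, the last holds). Time passes only in rows, so rows that repeat a pose let the fingers close. It gives the time, the measured TCP pose, the force and the opening at its end, in the units of the state.
- read_state(): the state, without advancing time (a new reading comes with each control period).
- camera(name): name is "scene" or "top" or "wrist"; returns the picture (400x640x3 uint8, red, green, blue); there is no depth.
- get_calibration(name): a dict with "fx", "fy", "cx", "cy" (pixels), "xyz" and "attitude" of the camera in the world. Camera axes: x right, y up, looking along -z (the intrinsics and any distortion apply to the point x, -y, -z); pixel columns grow to the right and rows downward; lengths in m; the calibration is good to about 2 mm. The wrist camera is an equidistant fisheye: a pixel r from the principal point sees the ray r / f radians off the axis. A picture is of the moment at which its call begins: read the wrist's pose just before it. get_calibration takes no time and is no camera call; for the wrist camera it gives the pose at the moment of the call.
- close_job(): hands the job in, once; it reports no verdict.
The state is a dict: "time": time; "joint_positions": joint angles; "joint_vel": joint speeds; "joint_torque": joint torques, N m; "ee_pos": TCP position; "eef_rot": TCP orientation; "ft_force": force on the tool from outside, world axes, zero at the start; "torque": the same for the moment, N m; "width": finger opening in m.
Only numpy, scipy, OpenCV 4.12 (cv2) and the standard library are available. Lean on these libraries where they do the work, as an engineer would, in place of code of your own. Each camera call takes 0.05 s, during which the arm holds its last target.

## Task

Check the cap of the blue-capped specimen cup in the bench caliper: stand the cup upright on the caliper's plate, midway across it, between the open jaws and let go of it. Then slide the jaw with the black upright handle shut on the cup, gently, until the cup clearly pushes back the sprung jaw with the red stem, and let go with the cup left clamped like that. Leave the orange-capped cups where they are.

Things in the scene. Friction and masses are not known exactly. Their poses are not given: they have to be found in the camera images.
- blue_cup: closed specimen cup with a blue screw cap and white body, upright: 53 mm high, body 38 mm across (lower 40 mm), cap 42 mm across (top 13 mm), about 35 g. Origin: centre of the underside, z up. One of three cups in a row in front of the keyboard; which place it has varies.
- gauge: bench caliper, fixed on the worktop: aluminium base plate 110 mm (its x) by 280 mm (its y), plate top 12 mm above the worktop. Origin: centre of the plate's underside; z up; y runs along the slide from the sliding to the sprung jaw. Both jaws are flat steel plates 60 mm wide, centred on x = 0, tops 70 mm above the worktop. Stand the cup at about x = 0, y = 20 mm: there fingers have room on both x sides.
- jaw_handle (a point): centre of the top of the sliding jaw's handle: a black square post 20 x 20 mm (sides along the caliper's x and y), fixed to the jaw's carriage, clear from 29 mm to its top 106 mm above the worktop. It stands at x = 0 of the caliper, 40 mm behind the jaw's clamping face.
- gauge_jaw (a joint): travel of the sliding jaw toward the sprung jaw, m: 0 wide open (130 mm between the faces), at most 0.120; its face is at caliper y = -45 mm + this. Starts at 0 to 0.02. About 8 N of friction; stays where it is left. The 42 mm cap touches both jaws at 0.088; beyond this the cup pushes the sprung jaw back by the difference.
- gauge_anvil (a joint): how far the sprung jaw (red stem, grey block 76 mm high behind it) is pushed back, m: 0 free (face at caliper y = +85 mm), 0.012 at its stop. Spring 400 N/m with no preload, so 0.006 means 2.4 N on the cup. It comes back if the load is taken off; the sliding jaw's friction is enough to hold it pushed back.
- orange_cup_1: closed specimen cup with an orange screw cap and white body, upright: 53 mm high, body 38 mm across (lower 40 mm), cap 42 mm across (top 13 mm), about 35 g. Origin: centre of the underside, z up. A bystander.
- orange_cup_2: closed specimen cup with an orange screw cap and white body, upright: 53 mm high, body 38 mm across (lower 40 mm), cap 42 mm across (top 13 mm), about 35 g. Origin: centre of the underside, z up. A bystander.
There are look-alikes about, which are no part of the job. Of the things that look like the blue_cup, the larger one is meant.

How it is judged:
By the outcome, as a careful person would: the job done as asked, in the order asked, and still so for the second after the job is handed in, with the robot touching nothing.
It also fails if it takes over 54 s, if anything falls off the work surface, if the arm or the gripper's body presses on something with over 40 N, if the wrist force passes 120 N, or if a joint passes its speed limit or range.

## Working session

There is one attempt and no reset: what is moved stays moved. The work goes in short steps, Python scripts to look and compute and a shell command to move; the robot and the scene stay as the last step left them, time stands still between calls to the robot, and variables do not carry over. Pictures are saved under pics/ and viewed, and the job is handed in when it is done.

```bash
mkdir -p pics; ls; python3 - <<'E'
from bench import *
import cv2
s=read_state();print(s)
for n in ["scene","top","wrist"]:
    print(n,get_calibration(n))
    cv2.imwrite(f"pics/{n}0.png",camera(n)[:,:,::-1])
E
```

```text
pics
{'time': 0.0, 'joint_positions': array([ 1.10437525,  0.33287373, -0.06467141,  1.46092768,  0.02163368,
        1.34988925, -0.08851437]), 'joint_vel': array([-5.27924547e-04, -7.95708965e-05, -3.59610973e-05, -8.40770752e-05,
        1.29495035e-03,  1.85418783e-03,  7.64314697e-04]), 'joint_torque': array([ 5.77857136e-04, -6.23233223e+01,  2.51409388e-02, -3.89893126e+01,
       -6.13650447e-02,  3.99681693e-02,  1.53530314e-04]), 'ee_pos': array([ 0.26815597, -0.56408365,  0.18965926]), 'eef_rot': array([-0.68962305, -0.15609899,  0.68991394, -0.15515128]), 'ft_force': array([-0.25845911,  0.18223831, -0.06437243]), 'torque': array([ 0.02128146, -0.04066435, -0.03249572]), 'width': 0.08728767337503644}
scene {'fx': 399.5924953511975, 'fy': 399.5924953511975, 'cx': 318.2736596682314, 'cy': 200.62486382733493, 'xyz': array([-0.09270753, -0.51705416,  0.41418533]), 'attitude': array([ 0.50451988, -0.22970872, -0.3298057 ,  0.76414776])}
top {'fx': 418.11800637626783, 'fy': 418.11800637626783, 'cx': 321.91811116120795, 'cy': 193.9023046992415, 'xyz': array([0.37087915, 0.04706469, 1.00261024]), 'attitude': array([-0.02839493,  0.05026274,  0.70799968, -0.7038493 ])}
wrist {'fx': 309.70691628693146, 'fy': 309.70691628693146, 'cx': 322.09975144188934, 'cy': 198.6015113015116, 'xyz': array([ 0.33913738, -0.53144138,  0.38357927]), 'attitude': array([-0.12132791,  0.07709395, -0.52843279,  0.83671671])}
```

View pics/scene0.png

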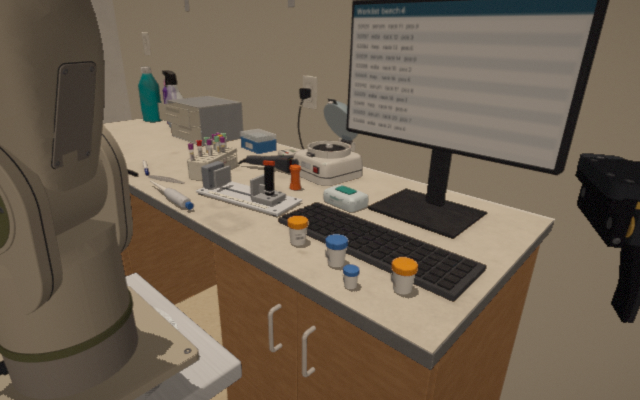

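View pics/top0.png

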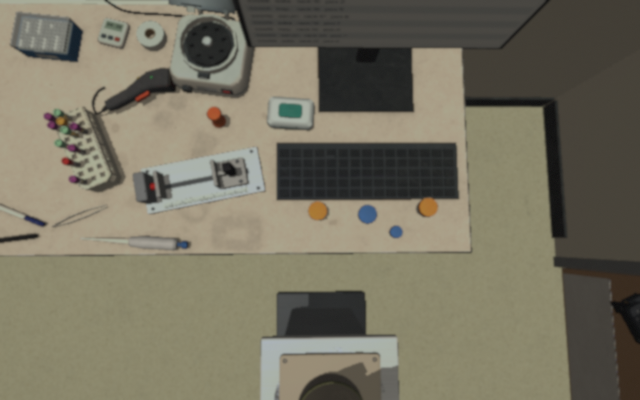

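View pics/wrist0.png

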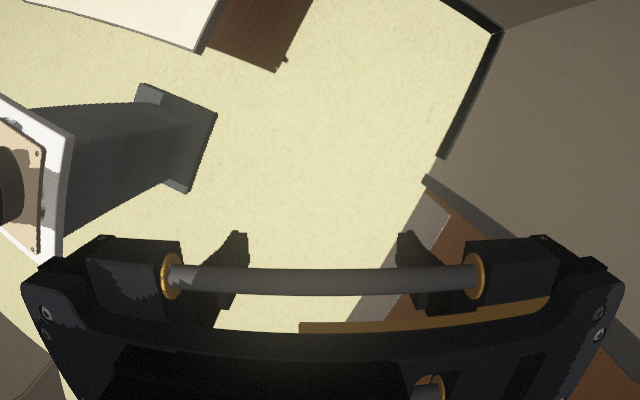

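The scene and top pictures show the blue cup at top pixel (368,214), between orange cups at (318,211) and (428,207). The small look-alike is at (396,232). The caliper is centred near (200,180), with the sprung jaw on the left (red stem at 150,185) and the handle at about (228,170).

```bash
cat > h.py <<'E'
import numpy as np, cv2
from scipy.spatial.transform import Rotation as R
from bench import *
def p2w(name,u,v,z,c=None):
    c=c or get_calibration(name)
    d=np.array([(u-c['cx'])/c['fx'],-(v-c['cy'])/c['fy'],-1.0])
    d=R.from_quat(c['attitude']).apply(d); t=(z-c['xyz'][2])/d[2]
    return c['xyz']+t*d
def w2p(name,p,c=None):
    c=c or get_calibration(name)
    q=R.from_quat(c['attitude']).inv().apply(np.array(p)-c['xyz'])
    return np.array([c['cx']+c['fx']*q[0]/-q[2], c['cy']+c['fy']*-q[1]/-q[2]])
E
python3 - <<'E'
from h import *
i=cv2.imread('pics/top0.png')
cv2.imwrite('pics/a.png',cv2.resize(i[140:220,120:280],None,fx=5,fy=5,interpolation=cv2.INTER_CUBIC))
cv2.imwrite('pics/b.png',cv2.resize(i[190:250,300:450],None,fx=5,fy=5,interpolation=cv2.INTER_CUBIC))
E
```

```text
(no output)
```

View pics/a.png

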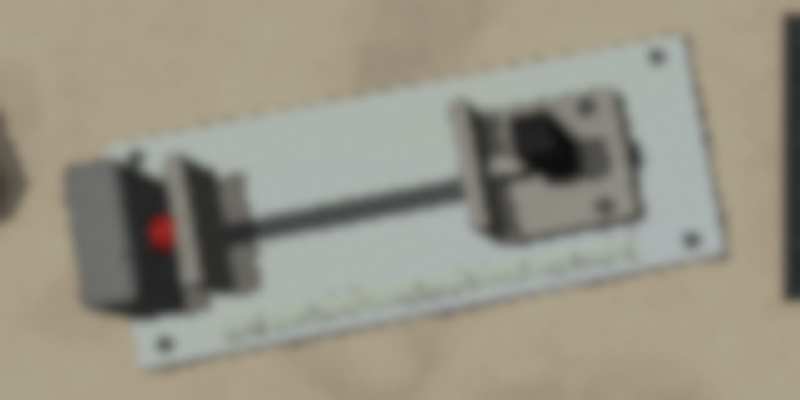

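View pics/b.png

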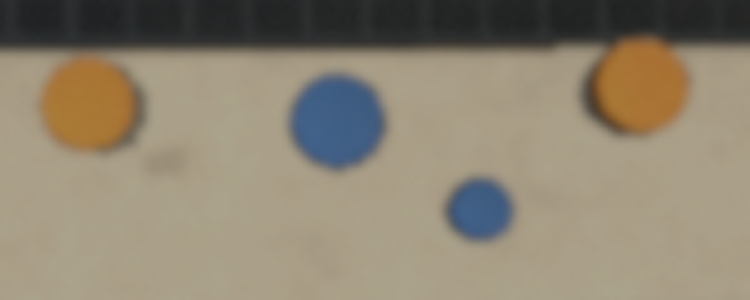

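```bash
python3 - <<'E'
from h import *
f=lambda u,v,z,o=(120,140): p2w('top',u/5+o[0],v/5+o[1],z)
c=[f(103,148,.012),f(688,35,.012),f(728,258,.012),f(143,368,.012)]
for p in c: print(p)
m=sum(c)/4; print('centre',m)
for a,b in((0,1),(1,2),(2,3),(3,0)): print(np.linalg.norm(c[a]-c[b]))
v=(c[0]+c[3]-c[1]-c[2]); th=np.arctan2(v[1],v[0]); ey=v[:2]/np.linalg.norm(v[:2]); ex=np.array([ey[1],-ey[0]])
print('gy dir',np.degrees(th),ey,'gx',ex)
t=m[:2]+.02*ey; print('target',t)
for n,p in dict(handle=f(537,138,.106),jawL=f(453,100,.07),jawR=f(476,235,.07),anvT=f(183,155,.07),anvB=f(208,305,.07)).items():
    d=p[:2]-m[:2]; print(n,p[:2],'gauge xy',d@ex,d@ey)
for n,uv,z in(('blue',(338,121),.053),('small',(480,209),.04),('o1',(90,104),.053),('o2',(641,85),.053)): print(n,f(*uv,z,(300,190)))
s=read_state(); print(R.from_quat(s['eef_rot']).as_matrix())
E
```

```text
[0.5412547  0.44523854 0.012     ]
[0.59563033 0.16977608 0.012     ]
[0.48760055 0.14982301 0.012     ]
[0.43679279 0.42255625 0.012     ]
centre [0.51531959 0.29684847 0.012     ]
0.2807779843699143
0.1098569882988874
0.27742539225020085
0.10689610441642607
gy dir 100.86145128603674 [-0.18843474  0.98208571] gx [0.98208571 0.18843474]
target [0.5115509  0.31649018]
handle [0.52902542 0.22262557] gauge xy -0.0005258796216387398 -0.07547590621821001
jawL [0.55276743 0.26748818] gauge xy 0.0312444906360028 -0.03589079116533904
jawR [0.49155258 0.25596627] gauge xy -0.031044869357948816 -0.03567129714568172
anvT [0.52803104 0.38654305] gauge xy 0.029385303876848057 0.08569248511102424
anvB [0.46071776 0.37318257] gauge xy -0.03923968209025082 0.08525550697687946
blue [ 0.42992224 -0.08668821  0.053     ]
small [ 0.38972883 -0.15348007  0.04      ]
o1 [0.43830533 0.02645056 0.053     ]
o2 [ 0.44567677 -0.22670073  0.053     ]
[[-4.98448658e-04  4.29417912e-01 -9.03105757e-01]
 [ 9.73280221e-04 -9.03105233e-01 -4.29418200e-01]
 [-9.99999402e-01 -1.09301790e-03  3.22076309e-05]]
```

```bash
python3 -m inch '[[[0.34,1,0,0,0,-0.0417,0],[0.34,1,0,0,0,-0.0417,0],[0.34,1,0,0,0,-0.0417,0]]]' 10
```

```text
time: 0.45
ee_pos: [0.3109, -0.4408, 0.1902]
eef_rot: [0.704, 0.064, -0.704, 0.063]
ft_force: [0.9, 0.4, 0.1]
width: 0.0871
```

```bash
python3 -m inch '[[[0.33,1,0,0,0,0,0],[0.33,1,0,0,0,0,0],[0.33,1,0,0,0,0,0]]]'
python3 -m inch '[[[0.33,1,0,0,0,0,0],[0.33,1,0,0,0,0,0],[0.33,1,0,0,0,0,0]]]'
python3 -m inch '[[[0.33,0.95,-0.3,0,0,0,0],[0.33,0.95,-0.3,0,0,0,0],[0.33,0.95,-0.3,0,0,0,0],[0.33,0.95,-0.3,0,0,0,0]]]'
python3 - <<'E'
from h import *
s=read_state();print(s['ee_pos'],s['joint_positions'],R.from_quat(s['eef_rot']).as_matrix()[:,1],R.from_quat(s['eef_rot']).as_matrix()[:,0])
for n in ["top","scene","wrist"]: cv2.imwrite(f"pics/{n}1.png",camera(n)[:,:,::-1])
E
```

```text
time: 0.75
ee_pos: [0.3501, -0.3205, 0.1905]
eef_rot: [0.704, 0.066, -0.704, 0.065]
ft_force: [0.7, -0.8, 0.1]
width: 0.0868
time: 1.05
ee_pos: [0.3893, -0.2006, 0.1906]
eef_rot: [0.704, 0.066, -0.704, 0.066]
ft_force: [0.3, -0.0, 0.3]
width: 0.0872
time: 1.45
ee_pos: [0.4281, -0.0867, 0.1535]
eef_rot: [-0.704, -0.067, 0.704, -0.066]
ft_force: [0.1, -0.2, 0.4]
width: 0.0866
[ 0.42814115 -0.0866595   0.15352646] [ 0.60741707 -0.03485364 -0.49531994  1.95452106 -0.01846885  1.21915579
 -1.26430362] [ 0.18665454 -0.98242495 -0.0011426 ] [-1.26576634e-03  9.22552892e-04 -9.99998773e-01]
```

View pics/wrist1.png

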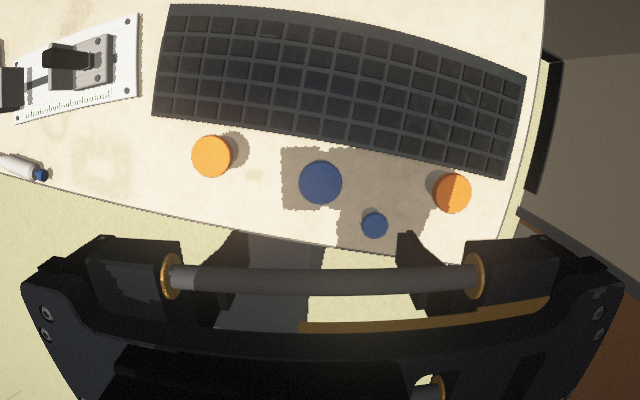

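View pics/scene1.png

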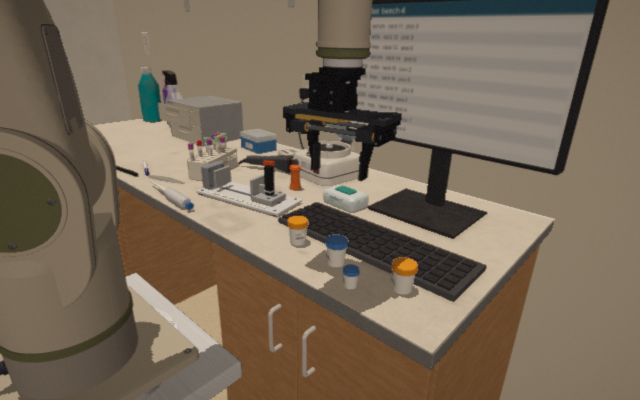

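The wrist view shows the blue cap centred at about (320,182). I'll use it to cross-check the cup position.

```bash
cat >> h.py <<'E'
def wr(u,v,z,c=None):
    c=c or get_calibration('wrist')
    x=(u-c['cx'])/c['fx'];y=(v-c['cy'])/c['fy'];r=np.hypot(x,y)
    k=np.sin(r)/r
    d=R.from_quat(c['attitude']).apply([x*k,-y*k,-np.cos(r)])
    return c['xyz']+d*(z-c['xyz'][2])/d[2]
E
python3 - <<'E'
from h import *
print(wr(320.5,182,.053),wr(212,156,.053),wr(375,225,.04))
E
```

```text
[ 0.43514539 -0.08926543  0.053     ] [0.44267522 0.02274221 0.053     ] [ 0.39599103 -0.1560935   0.04      ]
```

```bash
python3 - <<'E'
from h import *
i=cv2.imread('pics/scene1.png')
cv2.imwrite('pics/c.png',cv2.resize(i[210:310,260:440],None,fx=4,fy=4,interpolation=cv2.INTER_CUBIC))
E
```

```text
(no output)
```

View pics/c.png

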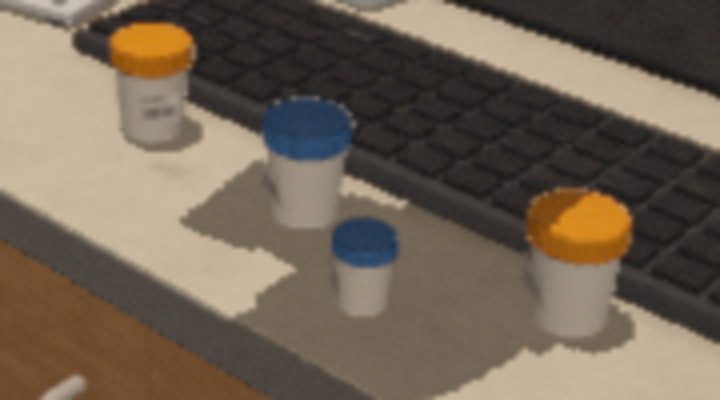

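```bash
python3 - <<'E'
from h import *
print(p2w('scene',260+308/4,210+115/4,.053)); print(w2p('scene',[.432,-.088,.053]),read_state()['ee_pos'])
E
```

```text
[ 0.43436997 -0.08981786  0.053     ]
[335.47307962 238.85225128] [ 0.42776428 -0.09130153  0.15454373]
```

```bash
python3 -m inch '[[[0.043,0.01,-0.3,0,0,0,0],[0.043,0.01,-0.6,0,0,0,0],[0.043,0.01,-0.9,0,0,0,0],[0.043,0.01,-0.9,0,0,0,0]]]'
python3 -m inch '[[[0,0,-0.15,0,0,0,0],[0,0,-0.15,0,0,0,0],[0,0,-0.15,0,0,0,0]]]'
python3 - <<'E'
from h import *
for n in ["top","scene","wrist"]: cv2.imwrite(f"pics/{n}2.png",camera(n)[:,:,::-1])
i=cv2.imread('pics/scene2.png')
cv2.imwrite('pics/d.png',cv2.resize(i[190:310,260:440],None,fx=4,fy=4,interpolation=cv2.INTER_CUBIC))
E
```

```text
time: 2.0
ee_pos: [0.4297, -0.09, 0.0431]
eef_rot: [-0.702, -0.064, 0.707, -0.063]
ft_force: [-0.3, -0.4, 1.2]
width: 0.0872
time: 2.3
ee_pos: [0.4338, -0.09, 0.03]
eef_rot: [0.705, 0.064, -0.704, 0.064]
ft_force: [-0.1, 0.4, 0.4]
width: 0.0871
```

View pics/d.png

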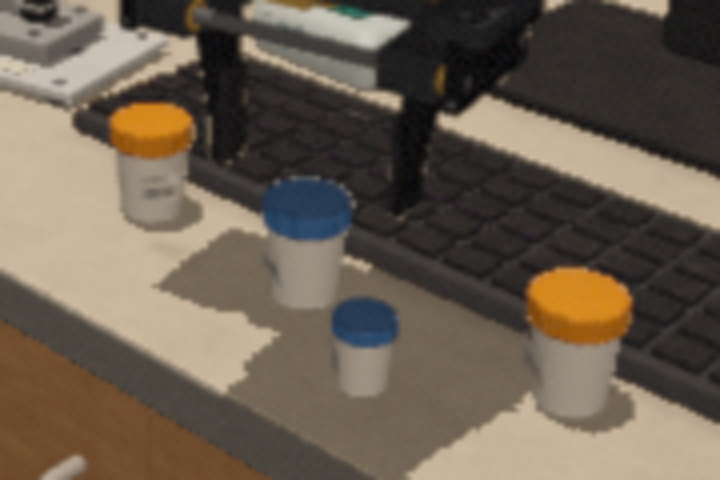

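View pics/wrist2.png

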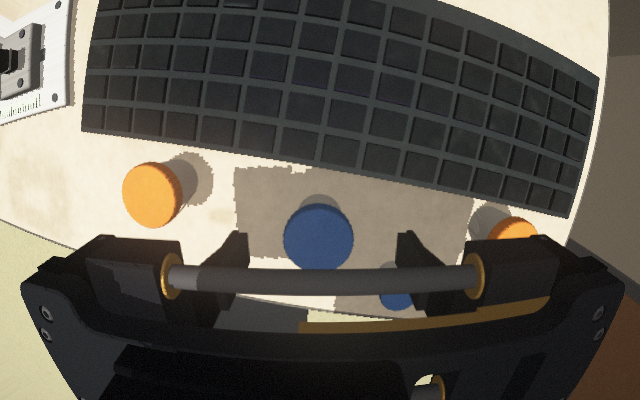

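```bash
python3 - <<'E'
from h import *
s=read_state();e=s['ee_pos'];M=R.from_quat(s['eef_rot']).as_matrix()
print(s['time'],e,M,s['width'])
for k in(-.05,0,.05): print(w2p('scene',e+k*M[:,1]),w2p('top',e+k*M[:,1]))
print(get_calibration('wrist'))
E
```

```text
2.45 [ 0.43397118 -0.08968424  0.02985448] [[ 1.81440142e-03  1.80412207e-01 -9.83589418e-01]
 [-7.87749944e-04 -9.83590474e-01 -1.80413854e-01]
 [-9.99998044e-01  1.10216566e-03 -1.64250825e-03]] 0.08681176177021578
[314.63191495 242.42548628] [346.53161616 217.06814089]
[336.37951317 249.39427957] [367.46551586 213.0852549 ]
[359.53995676 256.81580456] [388.29343969 209.12253189]
{'fx': 309.70691628693146, 'fy': 309.70691628693146, 'cx': 322.09975144188934, 'cy': 198.6015113015116, 'xyz': array([ 0.51074606, -0.07609459,  0.22384107]), 'attitude': array([-0.11027964,  0.09073745, -0.63360744,  0.76035961])}
```

View pics/top2.png

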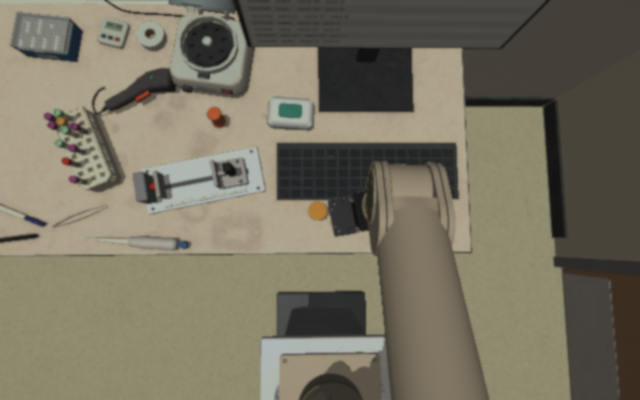

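View pics/scene2.png

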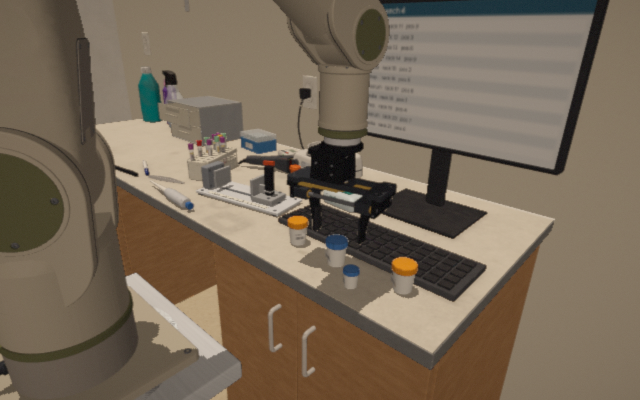

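```bash
python3 - <<'E'
from h import *
e=np.array([.4277,-.0907,.154]);M1=np.array([.1866,-.9824,0])
for k in(-.05,0,.05):
  for dz in (0,.015,.03): print(k,dz,w2p('scene',e+k*M1+[0,0,dz]))
i=cv2.imread('pics/scene1.png')
cv2.imwrite('pics/e.png',cv2.resize(i[60:200,260:420],None,fx=4,fy=4,interpolation=cv2.INTER_CUBIC))
E
```

```text
-0.05 0 [313.62439241 185.01015418]
-0.05 0.015 [313.73632061 177.40071298]
-0.05 0.03 [313.85001478 169.67121271]
0 0 [337.02406291 190.52905936]
0 0.015 [337.32907481 182.70812687]
0 0.03 [337.6390624  174.75961096]
0.05 0 [362.04039    196.42925942]
0.05 0.015 [362.56547248 188.38529395]
0.05 0.03 [363.09942156 180.20549719]
```

View pics/e.png

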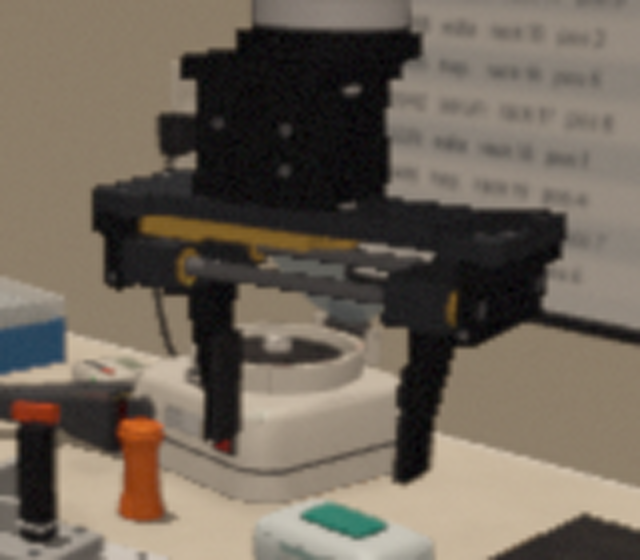

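```bash
python3 - <<'E'
from h import *
print('cup',wr(318.5,238,.053),'o1',wr(152,195,.053))
for z in (.03,.045,.06,.08,.1): print(z,wr(240,233,z),wr(402,233,z))
i=cv2.imread('pics/wrist2.png')
cv2.imwrite('pics/f.png',cv2.resize(i[170:350,150:470],None,fx=2.5,fy=2.5,interpolation=cv2.INTER_CUBIC))
E
```

```text
cup [ 0.43661646 -0.08781442  0.053     ] o1 [0.44409741 0.02165239 0.053     ]
0.03 [ 0.41987499 -0.03519057  0.03      ] [ 0.44013146 -0.14577816  0.03      ]
0.045 [ 0.42690687 -0.03835584  0.045     ] [ 0.44559583 -0.14038584  0.045     ]
0.06 [ 0.43393874 -0.04152112  0.06      ] [ 0.4510602  -0.13499352  0.06      ]
0.08 [ 0.44331457 -0.04574148  0.08      ] [ 0.45834602 -0.12780375  0.08      ]
0.1 [ 0.45269041 -0.04996185  0.1       ] [ 0.46563185 -0.12061399  0.1       ]
```

View pics/f.png

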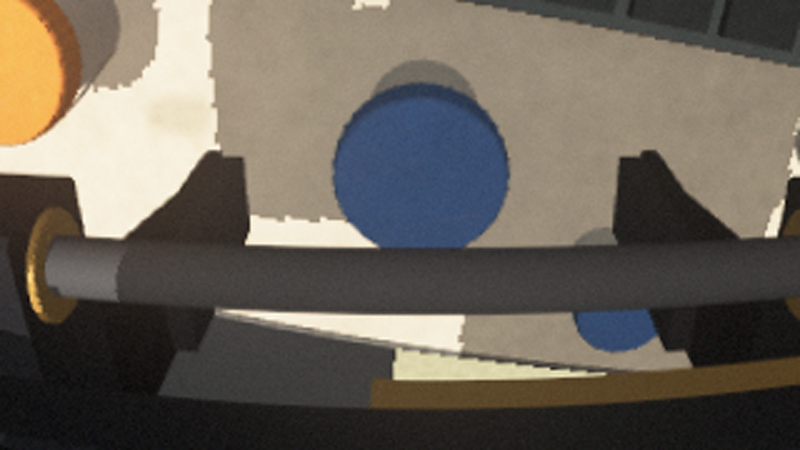

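Both cameras put the open fingertips about 25 mm above the stated TCP, so the fingers seem to extend as they close. I'll go a bit lower and close partway to check this.

```bash
python3 -m inch '[[[0,0,-0.1,0,0,0,0],[0,0,-0.1,0,0,0,0.3],[0,0,-0.1,0,0,0,0.3],[0,0,-0.1,0,0,0,0.3],[0,0,-0.1,0,0,0,0.3]]]' 8
python3 - <<'E'
from h import *
for n in ["scene","wrist"]: cv2.imwrite(f"pics/{n}3.png",camera(n)[:,:,::-1])
a=cv2.imread('pics/scene3.png')[190:310,260:440]; b=cv2.imread('pics/wrist3.png')[170:350,150:470]
cv2.imwrite('pics/g.png',cv2.resize(a,None,fx=4,fy=4,interpolation=cv2.INTER_CUBIC))
cv2.imwrite('pics/g2.png',cv2.resize(b,None,fx=2.5,fy=2.5,interpolation=cv2.INTER_CUBIC))
E
```

```text
time: 2.95
ee_pos: [0.4333, -0.0892, 0.0166]
eef_rot: [0.704, 0.064, -0.704, 0.064]
ft_force: [-0.1, 0.8, 0.0]
width: 0.0644
```

View pics/g.png

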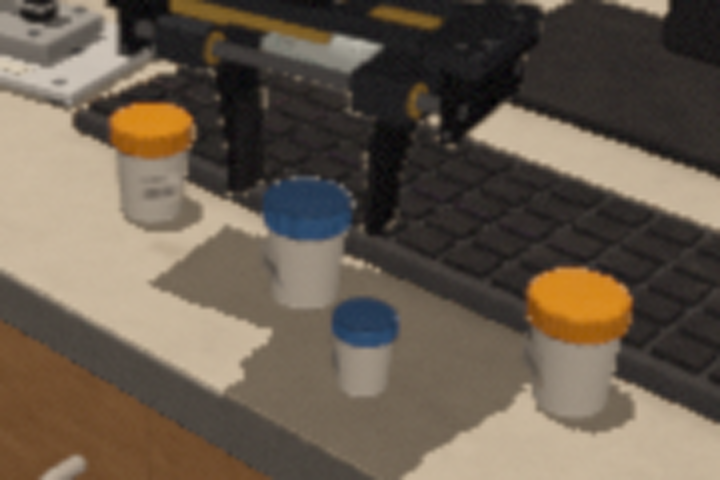

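View pics/g2.png

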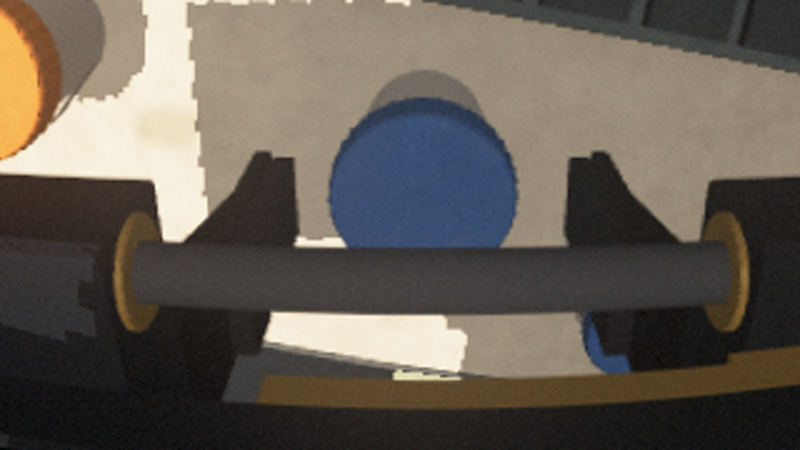

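```bash
python3 - <<'E'
from h import *
for z in (.0,.017,.03,.04,.05,.06):
  a,b=wr(268.8,232,z),wr(377,232,z); print(z,a[:2],b[:2],np.linalg.norm(a-b), w2p('scene',a),w2p('scene',b))
print(get_calibration('wrist'),read_state()['ee_pos'])
E
```

```text
0.0 [ 0.41641038 -0.05296223] [ 0.43092462 -0.13202968] 0.08038859353201754 [316.04979406 259.2269555 ] [351.86809736 271.58697908]
0.017 [ 0.42399547 -0.05480266] [ 0.43733731 -0.12748332] 0.0738950865534961 [319.46988167 250.71979115] [352.5288551 261.6681017]
0.03 [ 0.42979584 -0.05621005] [ 0.44224113 -0.1240067 ] 0.06892946356992087 [322.09985959 244.17795454] [353.03337475 254.09457176]
0.04 [ 0.43425766 -0.05729265] [ 0.44601329 -0.12133237] 0.06510975358255534 [324.13160405 239.12417056] [353.42101615 248.27554429]
0.05 [ 0.43871948 -0.05837526] [ 0.44978546 -0.11865804] 0.06129004359518979 [326.17094686 234.05148634] [353.80826633 242.46238945]
0.06 [ 0.4431813  -0.05945787] [ 0.45355763 -0.11598371] 0.05747033360782423 [328.21793073 228.95979567] [354.1951259  236.65509835]
{'fx': 309.70691628693146, 'fy': 309.70691628693146, 'cx': 322.09975144188934, 'cy': 198.6015113015116, 'xyz': array([ 0.51031267, -0.07574648,  0.21045732]), 'attitude': array([-0.11056546,  0.09154857, -0.6333066 ,  0.76047149])} [ 0.43325034 -0.08927558  0.01659512]
```

Triangulating the tips from the wrist and scene pictures puts them near z = 0.041 while the TCP reads 0.017. I'll go down another 10 mm, which is safe under either reading, and close.

```bash
python3 -m inch '[[[0,0,-0.04,0,0,0,0.3],[0,0,-0.08,0,0,0,0.3],[0,0,-0.08,0,0,0,0.3]]]' 8
python3 -m inch '[[[0,0,0,0,0,0,0.6],[0,0,0,0,0,0,0.6],[0,0,0,0,0,0,0.7],[0,0,0,0,0,0,0.7],[0,0,0,0,0,0,0.7]]]' 8
python3 - <<'E'
from h import *
for n in ["scene","wrist"]: cv2.imwrite(f"pics/{n}4.png",camera(n)[:,:,::-1])
a=cv2.imread('pics/scene4.png')[190:310,260:440]
cv2.imwrite('pics/g3.png',cv2.resize(a,None,fx=4,fy=4,interpolation=cv2.INTER_CUBIC))
s=read_state();print(s['ee_pos'],s['width'],s['ft_force'])
E
```

```text
time: 3.35
ee_pos: [0.4325, -0.0891, 0.006]
eef_rot: [-0.704, -0.064, 0.705, -0.064]
ft_force: [-0.3, 0.1, 0.3]
width: 0.0611
time: 3.85
ee_pos: [0.4332, -0.0893, 0.007]
eef_rot: [0.704, 0.064, -0.704, 0.064]
ft_force: [0.5, -0.1, 0.9]
width: 0.0422
[ 0.43321664 -0.08926889  0.00694808] 0.042597468375315195 [-0.34009803  0.66833954  0.34637975]
```

View pics/g3.png

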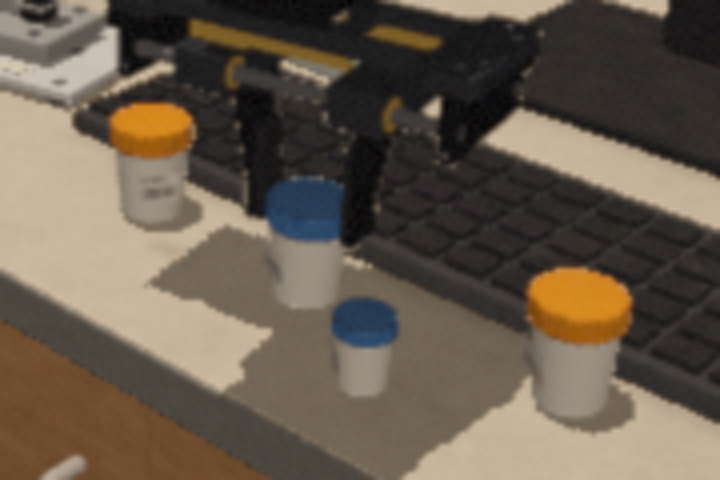

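View pics/wrist4.png

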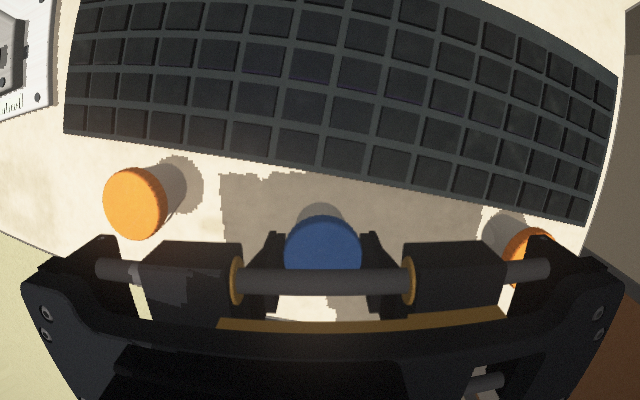

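```bash
python3 -m inch '[[[0,0,0.3,0,0,0,0.7],[0,0,0.7,0,0,0,0.7],[0,0,1,0,0,0,0.7],[0,0,1,0,0,0,0.7]]]'
python3 -m inch '[[[0.16,0.85,0.1,0,0,0.063,0.7],[0.16,0.85,0.1,0,0,0.063,0.7],[0.16,0.85,0.1,0,0,0.063,0.7]]]'
python3 -m inch '[[[0.16,0.85,0,0,0,0.063,0.7],[0.16,0.85,0,0,0,0.063,0.7],[0.16,0.85,0,0,0,0.063,0.7]]]'
```

```text
time: 4.35
ee_pos: [0.4361, -0.0898, 0.1316]
eef_rot: [0.707, 0.063, -0.702, 0.065]
ft_force: [0.7, -0.5, 0.1]
width: 0.042
time: 4.65
ee_pos: [0.4529, 0.0189, 0.1392]
eef_rot: [0.677, 0.206, -0.676, 0.205]
ft_force: [-0.1, 0.4, 0.2]
width: 0.0427
time: 4.95
ee_pos: [0.4711, 0.1214, 0.1385]
eef_rot: [0.623, 0.336, -0.622, 0.334]
ft_force: [0.4, -0.4, -0.1]
width: 0.0424
```

```bash
python3 -m inch '[[[0.16,0.85,0,0,0,0.063,0.7],[0.16,0.85,0,0,0,0.063,0.7],[0.16,0.85,0,0,0,0.063,0.7],[0.16,0.85,0,0,0,0.063,0.7]]]'
python3 -m inch '[[[0.16,0.83,0,0,0,0.063,0.7],[0.16,0.83,0,0,0,0.063,0.7],[0.16,0.83,0,0,0,0.063,0.7],[0.16,0.83,0,0,0,0.063,0.7],[0.16,0.83,0,0,0,0.063,0.7]]]'
python3 - <<'E'
from h import *
for n in ["top","scene","wrist"]: cv2.imwrite(f"pics/{n}5.png",camera(n)[:,:,::-1])
s=read_state();M=R.from_quat(s['eef_rot']).as_matrix();print(s['ee_pos'],s['width'],s['ft_force'],M[:,1],np.degrees(np.arctan2(M[1,1],M[0,1])),s['joint_positions'])
E
```

```text
time: 5.35
ee_pos: [0.4899, 0.2184, 0.1377]
eef_rot: [-0.546, -0.449, 0.547, -0.448]
ft_force: [-0.2, -1.3, -0.7]
width: 0.0421
time: 5.85
ee_pos: [0.5105, 0.3142, 0.1382]
eef_rot: [0.451, 0.544, -0.452, 0.545]
ft_force: [-0.3, -0.8, -0.6]
width: 0.0422
[0.510615   0.31444804 0.13897655] 0.04267433261321733 [ 0.26212633 -0.01249559  0.14318193] [9.82126174e-01 1.88222692e-01 6.29834961e-04] 10.849082838578429 [ 0.06001037  0.4513989  -0.89288325  1.5636969   0.36175348  1.30063446
 -0.69218878]
```

View pics/top5.png

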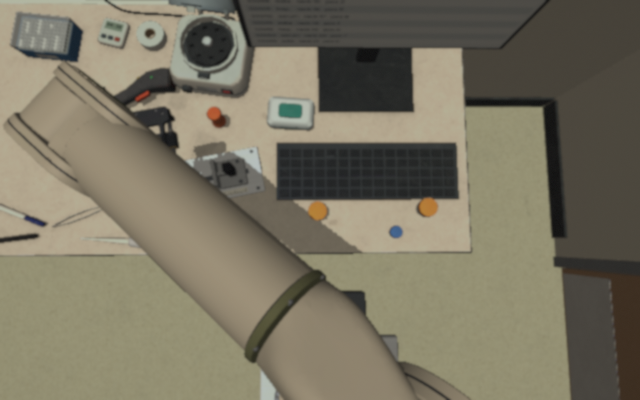

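View pics/scene5.png

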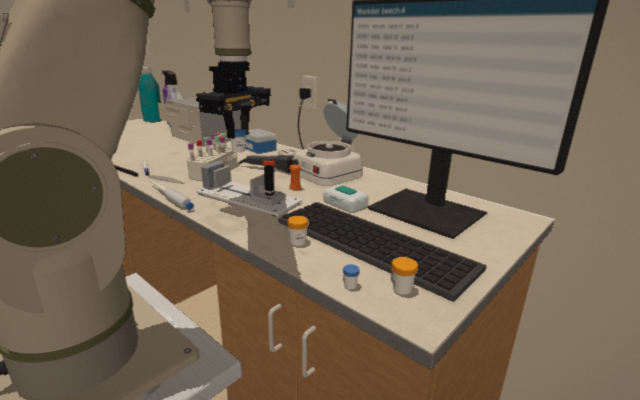

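View pics/wrist5.png

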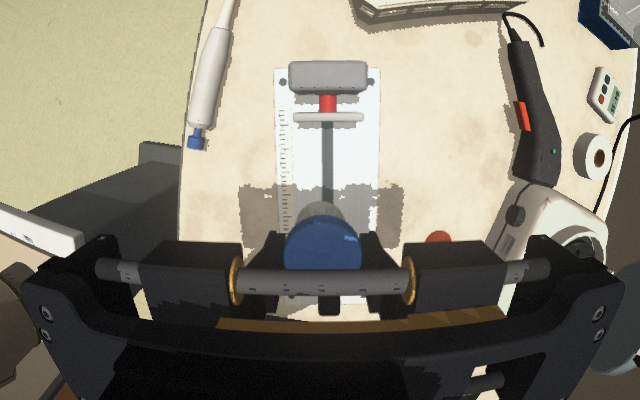

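```bash
python3 - <<'E'
from h import *
a=cv2.imread('pics/wrist5.png')[40:330,230:430]
cv2.imwrite('pics/k.png',cv2.resize(a,None,fx=2.9,fy=2,interpolation=cv2.INTER_CUBIC)[:600,:])
m=np.array([.5153,.2968]);ey=np.array([-.18843,.98208]);ex=np.array([ey[1],-ey[0]])
g=lambda p:((p[:2]-m)@ex,(p[:2]-m)@ey)
s=read_state()
print('tcp',g(s['ee_pos']))
for n,u,v,z in (('anvL',294,117,.07),('anvR',363.5,117,.07),('faceMid',328.5,121,.07),('cap top',323,243,s['ee_pos'][2]+.046),('cornL',278,70,.012),('cornR',380,70,.012)): 
  p=wr(u,v,z);print(n,p,g(p))
E
```

```text
tcp (np.float64(-0.0012756290529358355), np.float64(0.01821458368942628))
anvL [0.47426482 0.37961745 0.07      ] (np.float64(-0.02469453764527502), np.float64(0.08906561554315559))
anvR [0.53172734 0.39086882 0.07      ] (np.float64(0.033858348745774175), np.float64(0.08928770212700073))
faceMid [0.50342591 0.38157219 0.07      ] (np.float64(0.004312317189520342), np.float64(0.08549051193254435))
cap top [0.50952965 0.32366528 0.18497655] (np.float64(-0.0006047237237436876), np.float64(0.02747116579080754))
cornL [0.44421864 0.42279266 0.012     ] (np.float64(-0.0460667899144693), np.float64(0.13712872819855995))
cornR [0.54660962 0.44310596 0.012     ] (np.float64(0.05831698535156881), np.float64(0.13778448188835507))
```

View pics/k.png

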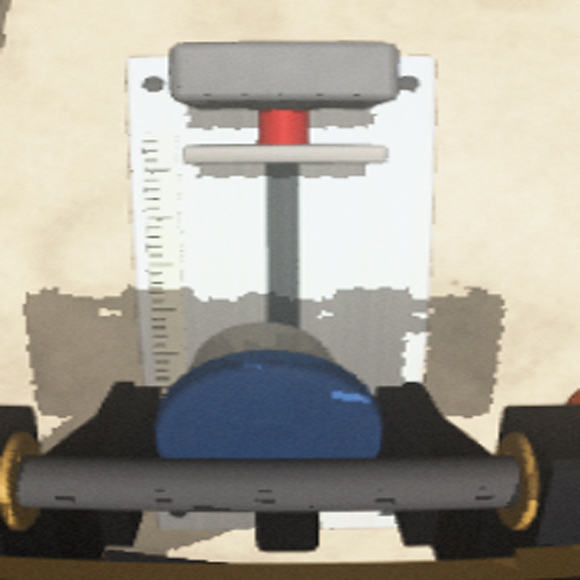

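The wrist view shows the caliper's axis (red stem, column 328) about 5 mm to the +x side of the held cup. I'll correct for that, lower partway and measure again.

```bash
python3 -m inch '[[[0.034,0.022,-0.2,0,0,0,0.7],[0.034,0.022,-0.5,0,0,0,0.7],[0.034,0.022,-0.7,0,0,0,0.7],[0.034,0.022,-0.7,0,0,0,0.7]]]'
python3 - <<'E'
from h import *
s=read_state();print(s['ee_pos'],s['width'])
c=get_calibration('wrist')
im=camera('wrist');cv2.imwrite('pics/wrist6.png',im[:,:,::-1]);cv2.imwrite('pics/scene6.png',camera('scene')[:,:,::-1])
a=im[20:320,200:460,::-1]
cv2.imwrite('pics/k2.png',cv2.resize(a,None,fx=2,fy=2,interpolation=cv2.INTER_CUBIC))
a=cv2.imread('pics/scene6.png')[130:230,160:320]
cv2.imwrite('pics/k3.png',cv2.resize(a,None,fx=4,fy=4,interpolation=cv2.INTER_CUBIC))
E
```

```text
time: 6.4
ee_pos: [0.5127, 0.3163, 0.0519]
eef_rot: [0.448, 0.546, -0.452, 0.545]
ft_force: [0.2, -0.9, -1.4]
width: 0.0424
[0.51269287 0.31629185 0.05185856] 0.042428010484997405
```

View pics/k2.png

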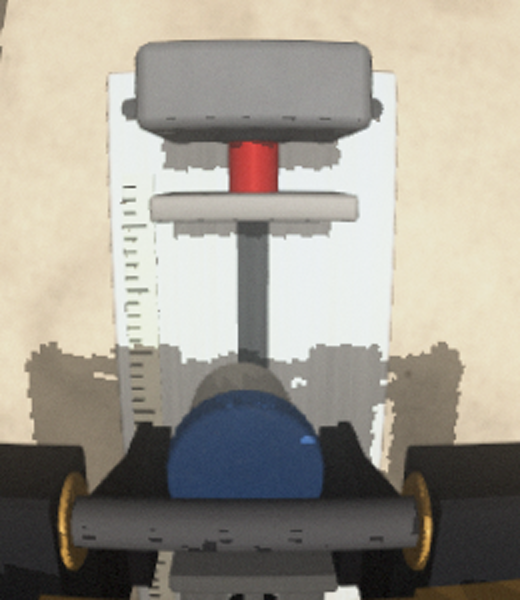

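View pics/k3.png

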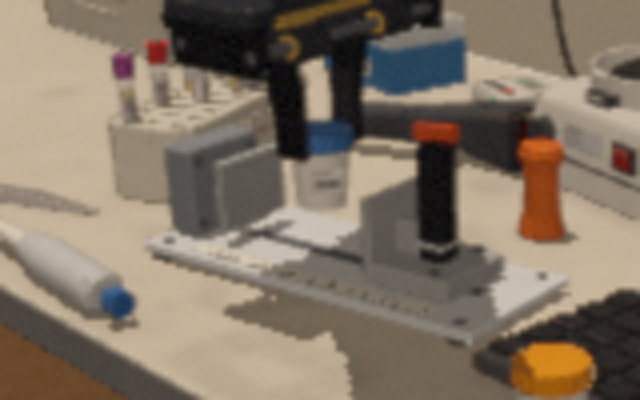

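```bash
python3 - <<'E'
from h import *
m=np.array([.5153,.2968]);ey=np.array([-.18843,.98208]);ex=np.array([ey[1],-ey[0]])
g=lambda p:((p[:2]-m)@ex,(p[:2]-m)@ey)
s=read_state()
print('tcp',s['ee_pos'],g(s['ee_pos']))
for n,u,v,z in (('anvL',275,123,.07),('anvR',379,123,.07),('faceMid',327,130,.07),('cap top',322.8,251,s['ee_pos'][2]+.046),('cornL',254.5,56,.012),('cornR',398,56,.012),('slot',326.5,180,.012),('edgeL',261,200,.012),('edgeR',393,200,.012)): 
  p=wr(u,v,z);print(n,p,g(p))
E
```

```text
tcp [0.51442718 0.31851075 0.05576444] (np.float64(0.0032337730499663445), np.float64(0.021486161267696716))
anvL [0.47449945 0.3817109  0.07      ] (np.float64(-0.02406964875163071), np.float64(0.0910773419930236))
anvR [0.53367244 0.39342634 0.07      ] (np.float64(0.03625050255769314), np.float64(0.09143287625487354))
faceMid [0.50487798 0.38315417 0.07      ] (np.float64(0.006036460807642891), np.float64(0.08677052344449822))
cap top [0.51411639 0.32304922 0.10176444] (np.float64(0.0037837441634781767), np.float64(0.026001863013625507))
cornL [0.44092364 0.42675215 0.012     ] (np.float64(-0.04855665015462709), np.float64(0.14163814784524253))
cornR [0.54854218 0.44824211 0.012     ] (np.float64(0.06118271441813904), np.float64(0.1424644446231805))
slot [0.51378043 0.34088589 0.012     ] (np.float64(0.0068147652830413095), np.float64(0.043582199887895766))
edgeL [0.46485243 0.31456221 0.012     ] (np.float64(-0.04619661586650233), np.float64(0.02694974525966699))
edgeR [0.57028727 0.33514724 0.012     ] (np.float64(0.061227672253792484), np.float64(0.027298802599028518))
```

```bash
python3 -m inch '[[[0.025,0.005,-0.1,0,0,0,0.7],[0.025,0.005,-0.2,0,0,0,0.7],[0.025,0.005,-0.27,0,0,0,0.7],[0.025,0.005,-0.27,0,0,0,0.7],[0.025,0.005,-0.27,0,0,0,0.7]]]'
python3 - <<'E'
from h import *
s=read_state();print(s['ee_pos'],s['width'],s['ft_force'])
im=camera('wrist');cv2.imwrite('pics/wrist7.png',im[:,:,::-1])
a=im[20:320,200:460,::-1]
cv2.imwrite('pics/k4.png',cv2.resize(a,None,fx=2,fy=2,interpolation=cv2.INTER_CUBIC))
E
```

```text
time: 7.0
ee_pos: [0.5168, 0.3197, 0.0224]
eef_rot: [0.449, 0.546, -0.449, 0.546]
ft_force: [0.2, 0.5, 0.1]
width: 0.042
[0.5168369  0.31969414 0.02236837] 0.04199378917780696 [0.19059938 0.5372187  0.07695597]
```

View pics/k4.png

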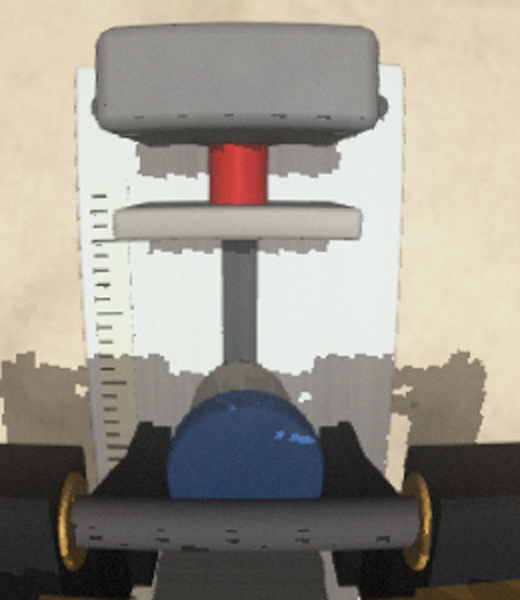

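```bash
python3 - <<'E'
from h import *
m=np.array([.5153,.2968]);ey=np.array([-.18843,.98208]);ex=np.array([ey[1],-ey[0]])
g=lambda p:((p[:2]-m)@ex,(p[:2]-m)@ey)
s=read_state()
print('tcp',s['ee_pos'],g(s['ee_pos']))
for n,u,v,z in (('anv',238,222,.07),('face',238,240,.07),('cap top',245.5,465,s['ee_pos'][2]+.046),('corn',240.5,68,.012),('slot',240,345,.012),('edges',(84+394)/2,400,.012)): 
  p=wr(u/2+200,v/2+20,z);print(n,g(p))
E
```

```text
tcp [0.51703785 0.31984041 0.02272301] (np.float64(0.0060482090280554335), np.float64(0.022300068315962308))
anv (np.float64(0.004477027411294274), np.float64(0.08928269615107043))
face (np.float64(0.004492842409454305), np.float64(0.08499193838951627))
cap top (np.float64(0.006610530316837833), np.float64(0.025889693045970552))
corn (np.float64(0.004479933143140748), np.float64(0.13650819517835208))
slot (np.float64(0.004723226273509534), np.float64(0.043262558048430495))
edges (np.float64(0.004434478912263267), np.float64(0.023176146972891033))
```

```bash
python3 -m inch '[[[-0.015,-0.003,-0.01,0,0,0,0.7],[-0.015,-0.003,-0.02,0,0,0,0.7],[-0.015,-0.003,-0.03,0,0,0,0.7],[-0.015,-0.003,-0.03,0,0,0,0.7]]]'
python3 - <<'E'
from h import *
for i in range(3):
  s=read_state();print(s['ee_pos'],s['width'],s['ft_force'])
  im=camera('scene')
cv2.imwrite('pics/k5.png',cv2.resize(im[130:230,160:320,::-1],None,fx=4,fy=4,interpolation=cv2.INTER_CUBIC))
E
```

```text
time: 7.45
ee_pos: [0.5153, 0.3193, 0.019]
eef_rot: [0.449, 0.546, -0.449, 0.546]
ft_force: [-0.6, -0.5, -0.5]
width: 0.0425
[0.51527086 0.31930654 0.01897094] 0.04254027892526987 [-0.58919478 -0.45014082 -0.48812516]
[0.515287   0.31927381 0.01899392] 0.0423361383500425 [ 0.5028773  -0.03993615  0.0530569 ]
[0.51524826 0.31926847 0.01897015] 0.04245826147265615 [-0.07015267 -0.29557167  0.28507112]
```

View pics/k5.png

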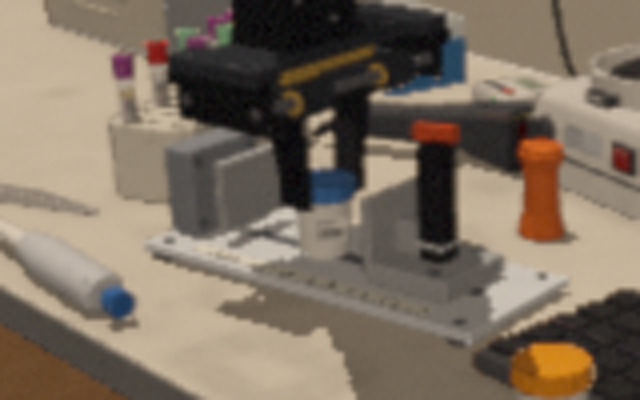

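```bash
python3 -m inch '[[[0,0,-0.008,0,0,0,0.7],[0,0,-0.008,0,0,0,0.7],[0,0,-0.008,0,0,0,0.7]]]'
```

```text
time: 7.9
ee_pos: [0.5151, 0.3198, 0.0186]
eef_rot: [0.449, 0.546, -0.449, 0.546]
ft_force: [-3.3, -0.1, 6.2]
width: 0.0422
```

```bash
python3 -m inch '[[[0,0,0.004,0,0,0,0.5],[0,0,0.004,0,0,0,0.3],[0,0,0.004,0,0,0,0.1],[0,0,0.004,0,0,0,0],[0,0,0.004,0,0,0,0],[0,0,0.004,0,0,0,0]]]'
python3 -m inch '[[[0,0,0.3,0,0,0,0],[0,0,0.6,0,0,0,0],[0,0,0.9,0,0,0,0],[0,0,0.9,0,0,0,0]]]'
python3 - <<'E'
from h import *
s=read_state();print(s['ee_pos'],s['width'],s['ft_force'])
im=camera('wrist');cv2.imwrite('pics/wrist8.png',im[:,:,::-1])
cv2.imwrite('pics/k6.png',cv2.resize(im[20:320,200:460,::-1],None,fx=2,fy=2,interpolation=cv2.INTER_CUBIC))
im=camera('scene')
cv2.imwrite('pics/k7.png',cv2.resize(im[130:230,160:320,::-1],None,fx=4,fy=4,interpolation=cv2.INTER_CUBIC))
E
```

```text
time: 8.5
ee_pos: [0.5152, 0.3192, 0.0183]
eef_rot: [0.449, 0.546, -0.449, 0.546]
ft_force: [-0.0, 0.0, -1.4]
width: 0.0755
time: 8.9
ee_pos: [0.5171, 0.3213, 0.1315]
eef_rot: [0.452, 0.545, -0.447, 0.547]
ft_force: [-0.4, 0.2, -0.6]
width: 0.0871
[0.51711302 0.32125156 0.13150334] 0.0870717403796043 [-0.41625342  0.20919342 -0.60111839]
```

View pics/k6.png

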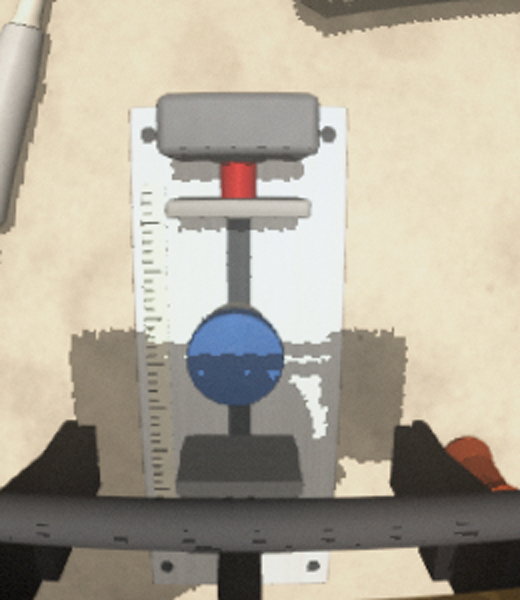

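View pics/k7.png

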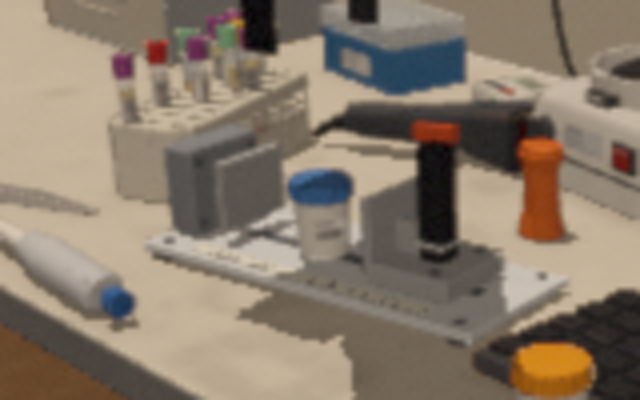

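The cup stands upright and is centred on the slot to within about 2 mm. Next I'll move the open gripper over the handle.

```bash
python3 -m inch '[[[0.157,-0.8,0.1,0,0,0,0],[0.157,-0.8,0.1,0,0,0,0],[0.157,-0.8,0.1,0,0,0,0],[0.157,-0.8,0.1,0,0,0,0]]]'
python3 - <<'E'
from h import *
im=camera('top')
im=camera('wrist');cv2.imwrite('pics/wrist9.png',im[:,:,::-1])
s=read_state();print(s['ee_pos'],s['width'],s['ft_force'])
im=camera('scene')
cv2.imwrite('pics/k9.png',cv2.resize(im[80:230,160:340,::-1],None,fx=4,fy=4,interpolation=cv2.INTER_CUBIC))
E
```

```text
time: 9.4
ee_pos: [0.5342, 0.2212, 0.1372]
eef_rot: [0.449, 0.546, -0.451, 0.545]
ft_force: [-0.7, 0.4, -0.5]
width: 0.0868
[0.53320693 0.22400046 0.13755697] 0.0870050514988024 [0.26232694 0.27665541 0.19561883]
```

View pics/wrist9.png

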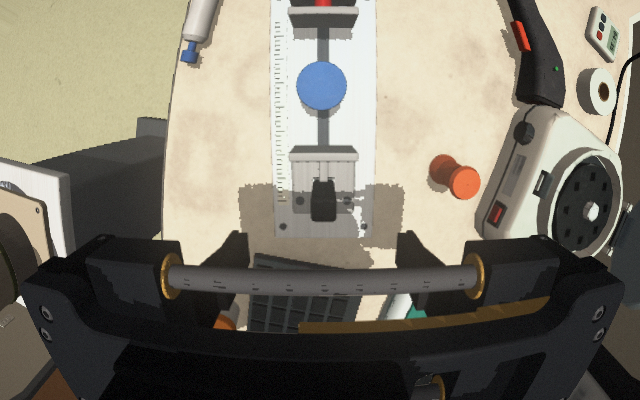

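View pics/k9.png

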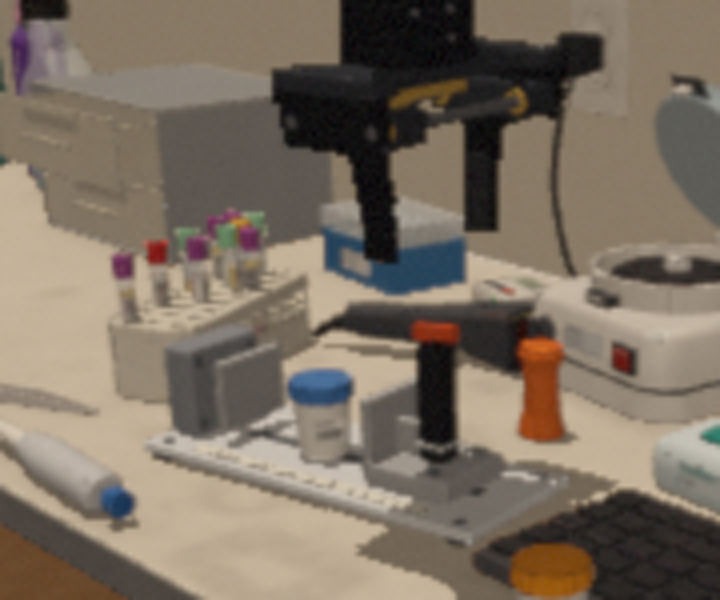

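```bash
python3 - <<'E'
from h import *
im=cv2.imread('pics/wrist9.png')
cv2.imwrite('pics/k10.png',cv2.resize(im[130:250,260:390],None,fx=5,fy=5,interpolation=cv2.INTER_CUBIC)*2)
m=np.array([.5153,.2968]);ey=np.array([-.18843,.98208]);ex=np.array([ey[1],-ey[0]])
g=lambda p:((p[:2]-m)@ex,(p[:2]-m)@ey)
s=read_state();print('tcp',s['ee_pos'],g(s['ee_pos']))
for n,u,v,z in(('h',323.5,208,.106),('htopback',323.5,222,.106),('jawtop',324,148,.07),('cup',321.5,85,.065),('slot',323,135,.012)):
  p=wr(u,v,z);print(n,p,g(p))
E
```

```text
tcp [0.53310521 0.22447936 0.13770468] (np.float64(0.003858760756116429), np.float64(-0.07437968791306168))
h [0.53375145 0.22756686 0.106     ] (np.float64(0.005075198329089474), np.float64(-0.07146928564214117))
htopback [0.53601215 0.21630842 0.106     ] (np.float64(0.00517395754682706), np.float64(-0.08295195654806421))
jawtop [0.5260941  0.26844248 0.07      ] (np.float64(0.0052572634691736226), np.float64(-0.029883289917652725))
cup [0.51348996 0.32081206 0.065     ] (np.float64(0.0027469883608034827), np.float64(0.02392283013964104))
slot [0.52409982 0.27447794 0.012     ] (np.float64(0.004435984422786866), np.float64(-0.023580200754171287))
```

View pics/k10.png

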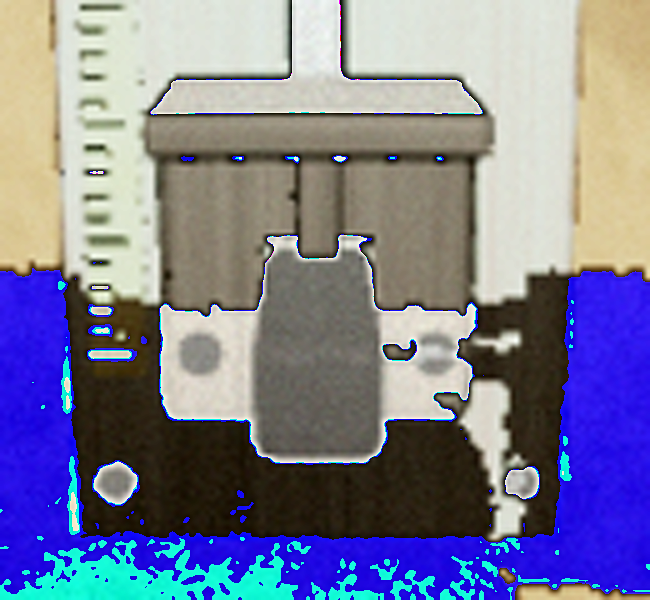

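```bash
python3 -m inch '[[[0.005,0.018,0,0,0,0,0],[0.005,0.018,-0.2,0,0,0,0],[0.005,0.018,-0.4,0,0,0,0],[0.005,0.018,-0.6,0,0,0,0],[0.005,0.018,-0.69,0,0,0,0],[0.005,0.018,-0.69,0,0,0,0]]]'
python3 - <<'E'
from h import *
im=camera('wrist');cv2.imwrite('pics/wrist10.png',im[:,:,::-1])
s=read_state();print(s['ee_pos'],s['width'],s['ft_force'])
im=camera('scene')
cv2.imwrite('pics/k11.png',cv2.resize(im[80:230,160:340,::-1],None,fx=4,fy=4,interpolation=cv2.INTER_CUBIC))
E
```

```text
time: 10.15
ee_pos: [0.5335, 0.2258, 0.0543]
eef_rot: [0.448, 0.547, -0.449, 0.546]
ft_force: [-0.5, -0.2, 0.4]
width: 0.0872
[0.53428418 0.22607391 0.05560774] 0.0867305020823404 [-0.09485379  0.17774256 -0.89920563]
```

View pics/wrist10.png

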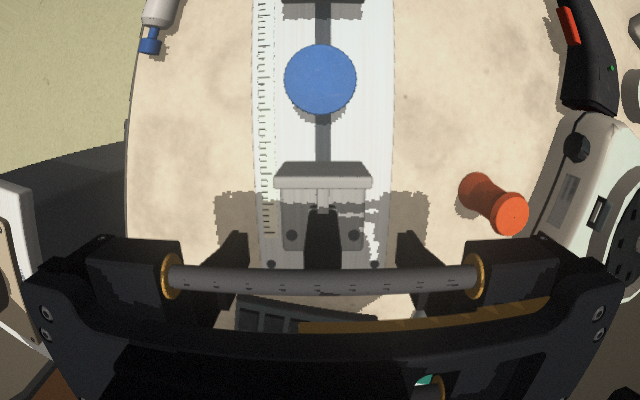

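View pics/k11.png

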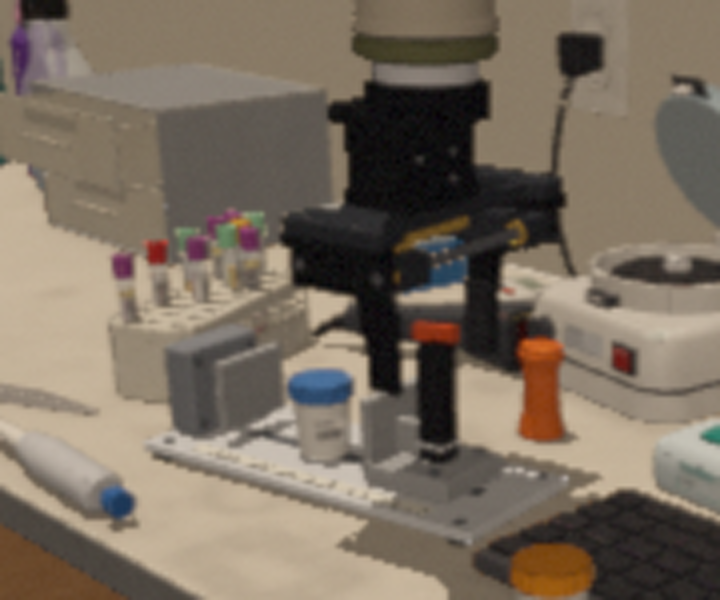

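```bash
python3 -m inch '[[[0,0,0,0,0,0,0.5],[0,0,0,0,0,0,0.7],[0,0,0,0,0,0,0.8],[0,0,0,0,0,0,0.9],[0,0,0,0,0,0,0.9],[0,0,0,0,0,0,0.9],[0,0,0,0,0,0,0.9]]]' 25
python3 - <<'E'
from h import *
im=camera('wrist');cv2.imwrite('pics/wrist11.png',im[:,:,::-1])
s=read_state();print(s['ee_pos'],s['width'],s['ft_force'])
im=camera('scene')
cv2.imwrite('pics/k12.png',cv2.resize(im[80:230,160:340,::-1],None,fx=4,fy=4,interpolation=cv2.INTER_CUBIC))
E
```

```text
time: 10.95
ee_pos: [0.5347, 0.2253, 0.0556]
eef_rot: [0.449, 0.546, -0.449, 0.546]
ft_force: [0.0, -0.1, -1.1]
width: 0.0385
[0.53466758 0.22535002 0.0555844 ] 0.03489621981156677 [ 0.31071643 -0.1856384   0.51089735]
```

View pics/wrist11.png

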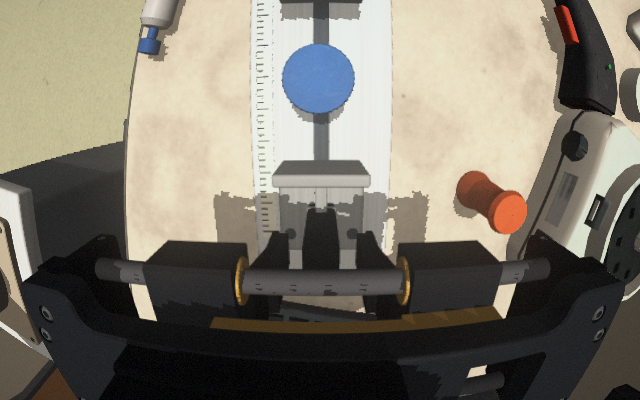

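View pics/k12.png

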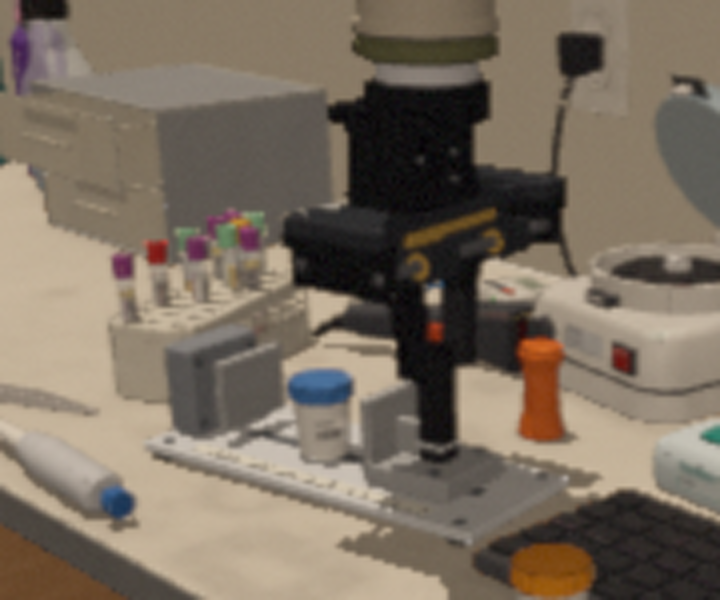

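Still closing at 35 mm, with the handle between the fingers. I'll continue.

```bash
python3 -m inch '[[[0,0,0,0,0,0,0.9],[0,0,0,0,0,0,0.9],[0,0,0,0,0,0,0.9],[0,0,0,0,0,0,0.9],[0,0,0,0,0,0,0.9],[0,0,0,0,0,0,0.9]]]' 25
python3 - <<'E'
from h import *
im=camera('wrist');cv2.imwrite('pics/wrist12.png',im[:,:,::-1])
s=read_state();print(s['ee_pos'],s['width'],s['ft_force'])
E
```

```text
time: 11.65
ee_pos: [0.5339, 0.2251, 0.0555]
eef_rot: [0.449, 0.546, -0.45, 0.546]
ft_force: [-4.4, -1.9, 4.6]
width: 0.0197
[0.53389174 0.22519289 0.05551902] 0.019985634940927144 [-4.83476337 -0.66453073  3.99156602]
```

View pics/wrist12.png

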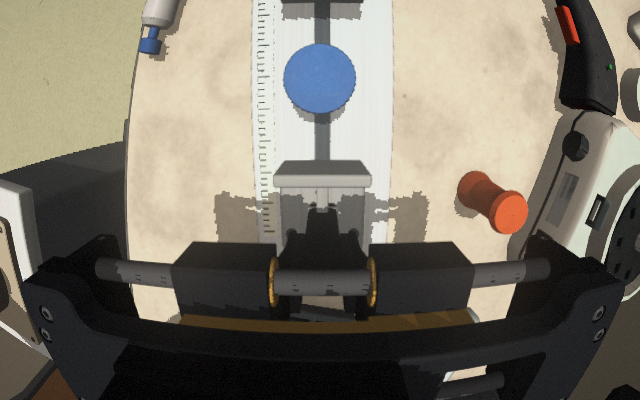

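```bash
python3 -m inch '[[[-0.004,0.02,0,0,0,0,0.9],[-0.012,0.06,0,0,0,0,0.9],[-0.02,0.1,0,0,0,0,0.9],[-0.027,0.14,0,0,0,0,0.9],[-0.035,0.18,0,0,0,0,0.9],[-0.042,0.22,0,0,0,0,0.9],[-0.047,0.245,0,0,0,0,0.9],[-0.047,0.245,0,0,0,0,0.9]]]'
python3 - <<'E'
from h import *
im=camera('wrist');cv2.imwrite('pics/wrist13.png',im[:,:,::-1])
s=read_state();print(s['ee_pos'],s['width'],s['ft_force'])
E
```

```text
time: 12.5
ee_pos: [0.5283, 0.2533, 0.0555]
eef_rot: [0.448, 0.546, -0.45, 0.546]
ft_force: [-7.2, -7.2, 8.0]
width: 0.02
[0.52830295 0.25325595 0.05550511] 0.01982923304760389 [-6.48078135 -7.90722492  7.8153848 ]
```

View pics/wrist13.png

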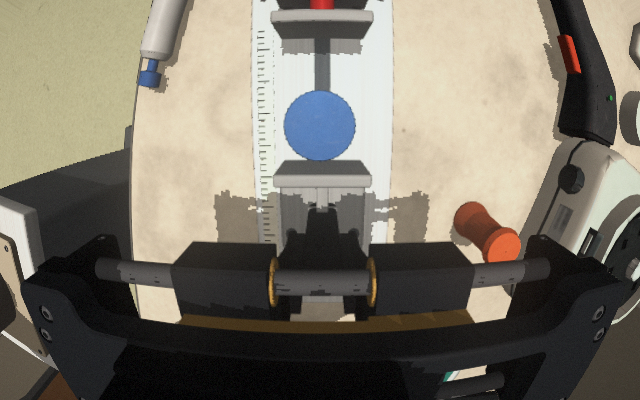

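```bash
python3 -m inch '[[[-0.004,0.02,0,0,0,0,0.9],[-0.008,0.04,0,0,0,0,0.9],[-0.012,0.06,0,0,0,0,0.9],[-0.016,0.08,0,0,0,0,0.9],[-0.02,0.1,0,0,0,0,0.9],[-0.023,0.12,0,0,0,0,0.9],[-0.027,0.14,0,0,0,0,0.9],[-0.031,0.16,0,0,0,0,0.9],[-0.035,0.18,0,0,0,0,0.9],[-0.038,0.2,0,0,0,0,0.9]]]'
python3 - <<'E'
from h import *
im=camera('wrist');cv2.imwrite('pics/wrist14.png',im[:,:,::-1])
s=read_state();print(s['ee_pos'],s['width'],s['ft_force'])
im=camera('scene')
cv2.imwrite('pics/k14.png',cv2.resize(im[80:230,160:340,::-1],None,fx=4,fy=4,interpolation=cv2.INTER_CUBIC))
E
```

```text
time: 13.55
ee_pos: [0.5237, 0.2764, 0.0555]
eef_rot: [0.448, 0.545, -0.451, 0.546]
ft_force: [-7.4, -10.9, 10.8]
width: 0.0199
[0.52361914 0.27697366 0.05553881] 0.019451555984300463 [-7.95235248 -9.12849556  8.01685449]
```

View pics/wrist14.png

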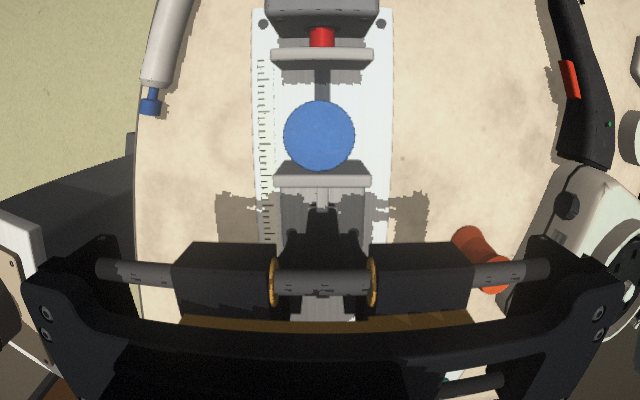

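View pics/k14.png

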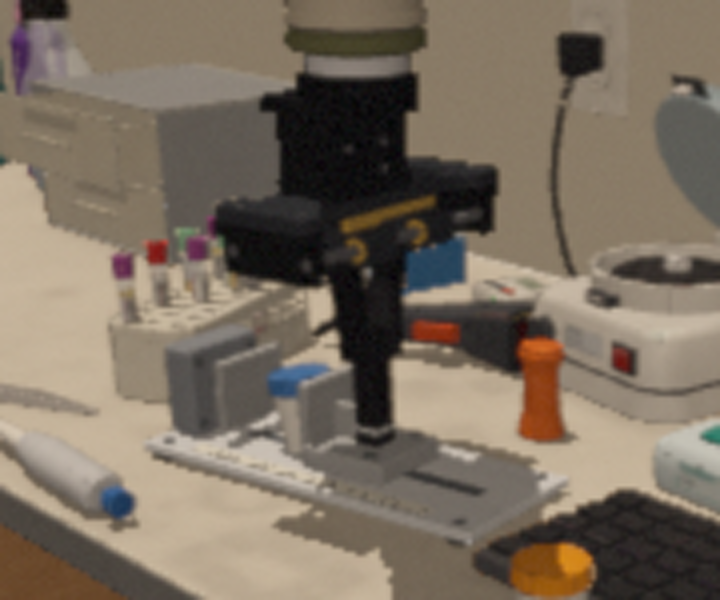

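```bash
python3 -m inch '[[[-0.003,0.017,0,0,0,0,0.9],[-0.006,0.034,0,0,0,0,0.9],[-0.01,0.05,0,0,0,0,0.9],[-0.013,0.067,0,0,0,0,0.9],[-0.016,0.084,0,0,0,0,0.9],[-0.019,0.1,0,0,0,0,0.9],[-0.022,0.117,0,0,0,0,0.9],[-0.026,0.134,0,0,0,0,0.9],[-0.029,0.15,0,0,0,0,0.9],[-0.031,0.163,0,0,0,0,0.9]]]'
python3 - <<'E'
from h import *
im=camera('wrist');cv2.imwrite('pics/wrist15.png',im[:,:,::-1])
s=read_state();print(s['ee_pos'],s['width'],s['ft_force'])
cv2.imwrite('pics/k15.png',cv2.resize(im[10:210,240:400,::-1],None,fx=3,fy=3,interpolation=cv2.INTER_CUBIC))
E
```

```text
time: 14.65
ee_pos: [0.5198, 0.2962, 0.0555]
eef_rot: [0.448, 0.546, -0.451, 0.546]
ft_force: [-10.0, -10.6, 10.8]
width: 0.02
[0.5197272  0.29651348 0.05549476] 0.019587219686344175 [-8.02877618 -9.25707869  9.17447446]
```

View pics/k15.png

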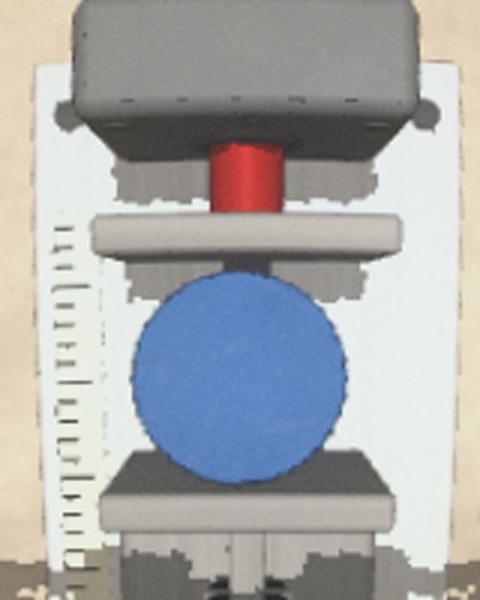

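```bash
python3 -m inch '[[[-0.003,0.013,0,0,0,0,0.9],[-0.005,0.026,0,0,0,0,0.9],[-0.008,0.04,0,0,0,0,0.9],[-0.01,0.052,0,0,0,0,0.9],[-0.013,0.065,0,0,0,0,0.9],[-0.015,0.077,0,0,0,0,0.9],[-0.017,0.087,0,0,0,0,0.9],[-0.017,0.087,0,0,0,0,0.9]]]'
python3 - <<'E'
from h import *
im=camera('wrist');cv2.imwrite('pics/wrist16.png',im[:,:,::-1])
s=read_state();print(s['ee_pos'],s['width'],s['ft_force'])
cv2.imwrite('pics/k16.png',cv2.resize(im[10:210,240:400,::-1],None,fx=3,fy=3,interpolation=cv2.INTER_CUBIC))
im=camera('scene')
cv2.imwrite('pics/k17.png',cv2.resize(im[80:230,160:340,::-1],None,fx=4,fy=4,interpolation=cv2.INTER_CUBIC))
E
```

```text
time: 15.5
ee_pos: [0.5178, 0.3062, 0.0555]
eef_rot: [0.448, 0.545, -0.451, 0.546]
ft_force: [-9.2, -11.4, 11.7]
width: 0.0202
[0.51785748 0.30619204 0.05549806] 0.020043740421478627 [ -9.95156222 -10.33621386  11.47504152]
```

View pics/k16.png

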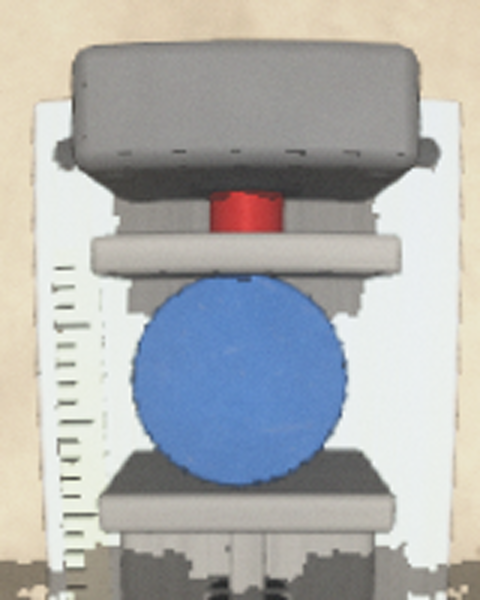

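View pics/k17.png

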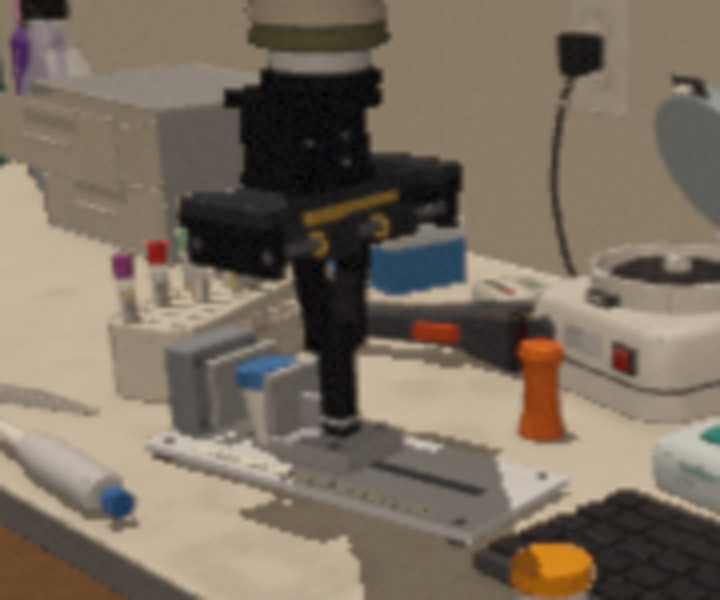

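The stem has shortened by about 6 mm and the cup is seated between both jaws. Releasing.

```bash
python3 -m inch '[[[0,0,0,0,0,0,0.7],[0,0,0,0,0,0,0.5],[0,0,0,0,0,0,0.3],[0,0,0,0,0,0,0.1],[0,0,0,0,0,0,0],[0,0,0,0,0,0,0],[0,0,0,0,0,0,0],[0,0,0,0,0,0,0]]]'
python3 -m inch '[[[0,0,0.2,0,0,0,0],[0,0,0.5,0,0,0,0],[0,0,0.8,0,0,0,0],[0,0,1,0,0,0,0],[0,0,1,0,0,0,0],[0,0,1,0,0,0,0]]]'
python3 - <<'E'
from h import *
im=camera('wrist');cv2.imwrite('pics/wrist17.png',im[:,:,::-1])
s=read_state();print(s['ee_pos'],s['width'],s['ft_force'])
cv2.imwrite('pics/k18.png',cv2.resize(im[30:270,220:420,::-1],None,fx=2.5,fy=2.5,interpolation=cv2.INTER_CUBIC))
im=camera('scene')
cv2.imwrite('pics/scene18.png',im[:,:,::-1])
E
```

```text
time: 16.4
ee_pos: [0.5187, 0.3088, 0.0556]
eef_rot: [0.449, 0.546, -0.449, 0.546]
ft_force: [0.4, -0.0, -0.6]
width: 0.0741
time: 17.0
ee_pos: [0.5188, 0.3088, 0.1757]
eef_rot: [0.449, 0.546, -0.449, 0.546]
ft_force: [-0.1, -0.1, -0.5]
width: 0.0873
[0.51847791 0.30843662 0.17480345] 0.0868984090374825 [ 0.52643817 -0.76821127 -0.28300958]
```

View pics/k18.png

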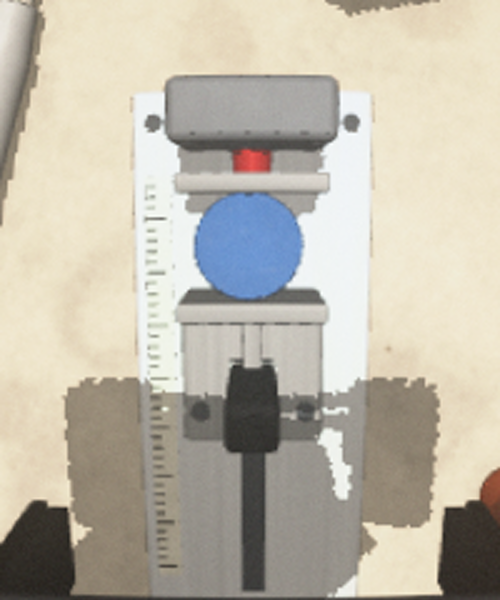

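View pics/scene18.png

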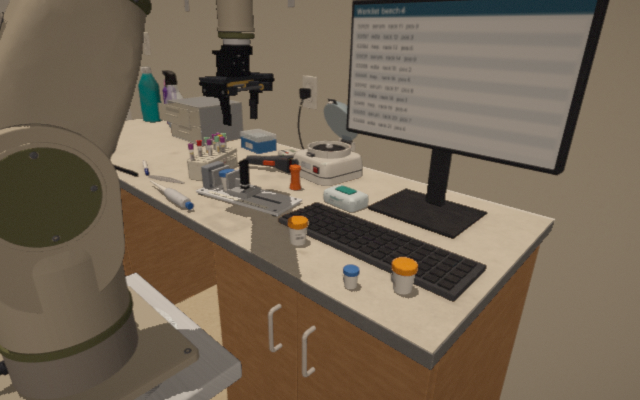

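```bash
python3 - <<'E'
from h import *
ey=np.array([-.18843,.98208])
a=wr(320,84,.076);b=wr(320,99.2,.07);print((a-b)[:2]@ey)
# earlier wrist8 pose: same attitude, shift tcp
c=get_calibration('wrist');c=dict(c);c['xyz']=c['xyz']+np.array([.516,.3203,.1287])-read_state()['ee_pos']
a=wr(320,93,.076,c);b=wr(320,119,.07,c);print((a-b)[:2]@ey)
im=cv2.imread('pics/wrist17.png');cv2.imwrite('pics/z1.png',cv2.resize(im[50:130,270:370],None,fx=6,fy=6))
im=cv2.imread('pics/wrist8.png');cv2.imwrite('pics/z2.png',cv2.resize(im[60:140,270:370],None,fx=6,fy=6))
E
```

```text
0.014199172485310909
0.02090066893304583
```

View pics/z1.png

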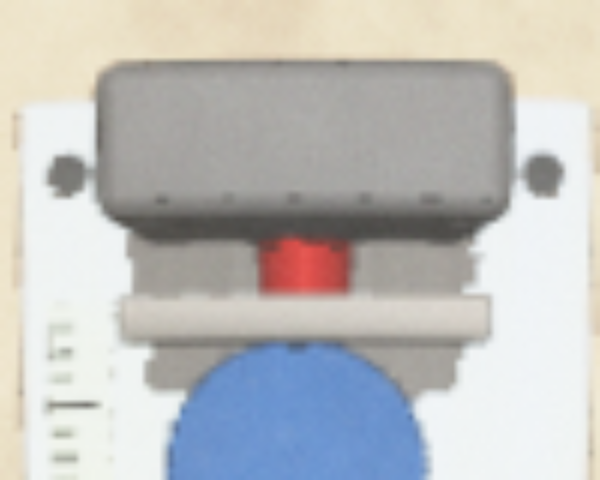

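View pics/z2.png

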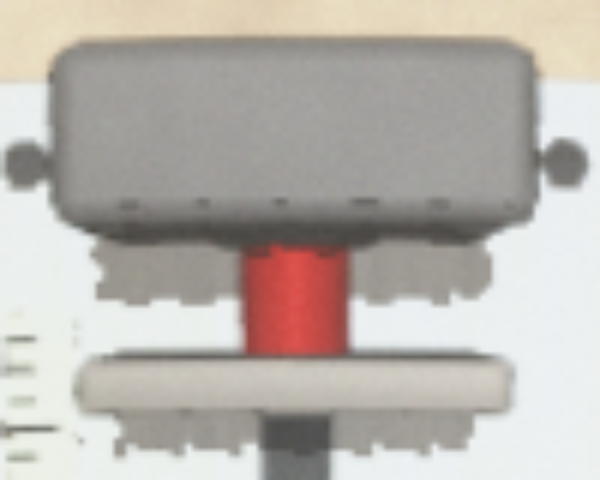

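The sprung jaw reads about 6–7 mm pushed back and holds after release. The cup is upright and the gripper is clear, so I'm handing in.

```bash
python3 - <<'E'
from bench import *
print(close_job(), read_state()['time'])
E
```

```text
the job is handed in; nothing more can be done
the job is handed in; nothing more can be done
```

The blue-capped cup is standing upright in the caliper, clamped between the jaws, and I handed the job in at about 17 s of the 54 s allowed. I picked it up by the cap, stood it about midway across the plate at y ≈ 20 mm and released it. I then gripped the black handle, slid the jaw slowly shut and let go.

- **Clamping:** after release, the wrist picture shows the sprung jaw still pushed back by about 6–7 mm, measured by comparing pictures. The cup is upright and within about 2 mm of the centre line.
- **Bystanders:** I never touched the orange cups or the small look-alike. In the last scene picture they are in the same places as at the start.
- **Clearance:** the gripper is open and well above the caliper, touching nothing. The highest force I read was about 19 N at the wrist, while sliding the jaw.

Two checks disagreed:
- **Camera positions:** the top camera's positions were about 4–5 mm off from the other cameras, so I used the wrist view for the final alignment.
- **Fingertip height:** the fingertips looked about 25 mm higher than the stated tool point. I allowed for both readings when gripping.

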